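Set out the pattern-peg kit beside the vise

ROBOT

A 6-joint arm with a two-finger parallel gripper is mounted at the origin on the work surface. World frame = base frame: x ahead of the robot, y to its left, z up, the work surface at z = 0. Lengths are in m, angles in rad, forces in N, time in s.
With the tool pointing down it reaches from about 0.425 to 0.925 m from the base axis. Payload 12.5 kg.
Tool frame: the origin (TCP) lies between the finger pads; the fingertips stand 25 mm ahead of it and the grasp point (between the pads) lies 6 mm ahead of it (robot.tip_extent is the distance from the TCP to the fingertips, in m); z points along the fingers, y is the line along which they close (so a half turn about z gives the same grasp; the last joint's range is limited). The gripper opens to 85 mm and grips with 20 to 120 N. Pads are 22 mm wide; open, the fingers measure 114 mm over their backs; the gripper's body (76 mm by 85 mm) begins 54 mm behind the grasp point. The pads swing forward as they close: fully open they stand 13 mm farther back than shut.
Start: joints at [1.058, 0.491, 1.559, -0, 1.092, -0.106], TCP at [0.247, 0.574, 0.217] pointing down, gripper open.
Joint ranges: [-3.1, 3.1], [-0.84, 2.19], [0.05, 2.79], [-1.13, 4.28], [0.06, 2.93], [-2.69, 2.69]. Speed limits (rad/s): [2.22, 2.22, 2.79, 3.14, 3.14, 3.14].

INTERFACE

Orientations are given as a unit quaternion [x, y, z, w].
In Python, from plant import telemetry, camera, job, robot gives the robot as it stands.
- The arm moves only by the tool jog_arm, never from a script. Its argument "plan" is a list of rows, each a list of 7 numbers: the finger opening in m, from 0 to 0.0854, then the shift along the world's x, y, z in m, then the turn, a rotation vector about the world's x, y, z in rad. A call has 1 to 10 rows; each row is the pose to reach, as a shift and turn from the pose commanded when the call began; what a row does not reach only later rows make up. A row lasts 1/10 s, in which the tool goes at most 50 mm and 8.59 degrees, less where a joint would pass 70% of its speed; a pose out of reach is approached as far as the arm can. A call with a gripper value outside its range is refused whole. The fingers move at their own pace and stop on an object; "force" is the grip in N (left out, the last holds). Time passes only in rows, so rows that repeat a pose let the fingers close. It gives the time, the measured TCP pose, the force, the opening and the grip force at its end, in the units of the state.
- telemetry.state(): the state, without advancing time (a new reading comes with each control period).
- camera(name): name is "scene" or "top"; returns a dict with "frame" (400x640x3 uint8, blue, green, red), "mtx" (3x3 intrinsics, pixels), "dist_coeffs" ([k1, k2, p1, p2, k3] as OpenCV has them; the pictures are not rectified), "rvec" (rotation vector, rad) and "tvec" (3), from world to camera coordinates, as OpenCV has them. Camera axes: x right, y down, z forward; pixel columns grow to the right and rows downward; lengths in m; the calibration is good to about 2 mm. A picture is of the moment at which its call begins. There is no depth.
- job.job_done(): hands the job in; it is judged then, once.
The state is a dict: "clock": time; "q": joint angles; "joint_vel": joint speeds; "joint_torque": joint torques, N m; "eef_pos": TCP position; "tool_rot": TCP orientation; "ft_force": force on the tool from outside, world axes, zero at the start; "torque": the same for the moment, N m; "grip_width": finger opening in m; "finger_force": force on a finger pad.
Only numpy, scipy, OpenCV 4.12 (cv2) and the standard library are available. Lean on these libraries where they do the work, as an engineer would, in place of code of your own. Each camera call takes 0.05 s, during which the arm holds its last target. There are 200 camera calls.

TASK

Set out the kit for copying the horn peg: put the dark wooden block in the middle of the round cork pad and lay the horn peg flat on top of it, centred and lengthwise along the block; lay the brass caliper flat with its bar centred on the square tile, and stand the reamer upright on the bench midway between the cork pad and the tile. Leave the rasp, the pale billet and the wax jar where they are.

Things in the scene. Friction and masses are not known exactly. Their poses are not given: they have to be found in the camera images.
- block_c (a point): Dark hardwood block, 90 x 46 x 28 mm, loose, lying flat on the bench. Point at its centre, 14 mm above its underside. x along its 90 mm length, y across its 46 mm width, z up.
- horn_c (a point): Polished, near-black cow-horn tuning peg, 105 mm long, lying flat. Flat paddle head 30 long x 28 wide x 14 mm thick at its -x end, shaft 75 mm long, 14 mm wide and 14 mm high, slimming slightly towards the tip at +x. Point at the middle of its length (on the shaft, 22 mm from the head), 7 mm above its underside. x along the peg, z up.
- caliper_c (a point): Brass pocket caliper lying flat, 8 mm thick. Bar 95 x 16 mm; two 10 mm wide jaws stick out 29 mm from the bar to +y, centred 27 and 42 mm from the bar's middle towards +x; the bar is free of jaws elsewhere. Point at the middle of the bar, 4 mm above its underside. x along the bar, z up.
- reamer_c (a point): Wooden cone reamer standing upright, cone up, 88 mm tall: round foot 50 mm across and 24 mm high, straight round neck 30 mm across from 24 to 60 mm, then a cone tapering to 12 mm across. Point on its axis 44 mm above its underside. z up along its axis.
- cork_pad: Round cork pad, 100 mm across, 5 mm thick, fixed to the bench. Origin at the centre of its underside, on the bench top. (A fixed green vise, 100 mm tall, stands beyond it at the far side of the bench, its near end 700 mm or more ahead of the robot, and is not used.)
- tile: Square terracotta tile, 100 x 100 mm, 8 mm thick, fixed to the bench. Origin at the centre of its underside, on the bench top; x and y along its sides. Its centre lies 250 to 270 mm from the cork pad's.
- rasp: Rat-tail rasp with a wooden handle, 190 mm long, up to 22 mm thick, loose, lying on the bench, to be left alone. Origin on its underside at mid-length; x along it, handle at -x.
- billet_c (a point): Pale square acacia billet, 110 x 18 x 18 mm, loose, to be left alone. Point at its centre; x along its length.
- wax_jar: Squat amber glass wax jar with a steel lid, 56 mm across, 50 mm tall, loose, to be left alone. Origin at the centre of its underside.
Mind the look-alikes: they are no part of the job. What is shaped like the part that bears horn_c but blue or pink is not meant.

How it is judged:
By the outcome, as a careful person would: the job done as asked, in the order asked, and still so for the second after the job is handed in, with the robot touching nothing.
It also fails if it takes over 102 s, if anything falls off the work surface, if the arm or the gripper's body presses on something with over 40 N, if the wrist force passes 120 N, or if a joint passes its speed limit or range.

## Working session

There is one attempt and no reset: what is moved stays moved. The work goes in short steps, Python scripts to look and compute and a tool call to move; the robot and the scene stay as the last step left them, time stands still between calls to the robot, and variables do not carry over. Pictures are saved under pics/ and viewed, at most 14 in all, crops included, and the job is handed in when it is done.

Besides the shell and the picture viewer there is one more tool, called after "Call:" as name(argument=value, ...) on one line, values as JSON. jog_arm: Moves the arm, as the interface text tells. Its arguments: {"type":"object","properties":{"plan":{"type":"array","items":{"type":"array","items":{"type":"number"}}},"force":{"type":"number"}},"required":["plan"]}

```bash
ls; mkdir -p pics; cat > h.py <<'E'
import numpy as np, cv2
from plant import telemetry, camera, job, robot
def shot(n,f):
    c=camera(n); cv2.imwrite('pics/'+f,c['frame']); np.savez('pics/'+f+'.npz',**{k:np.array(v) for k,v in c.items()}); return c
def load(f): return dict(np.load('pics/'+f+'.npz'))
def px2w(c,uv,z):
    uv=np.array(uv,float).reshape(-1,1,2); p=cv2.undistortPoints(uv,c['mtx'],c['dist_coeffs']).reshape(-1,2)
    R=cv2.Rodrigues(np.array(c['rvec'],float))[0]; t=np.array(c['tvec'],float).ravel()
    o=-R.T@t; d=np.c_[p,np.ones(len(p))]@R
    z=np.broadcast_to(z,len(p)); return o+d*((z-o[2])/d[:,2])[:,None]
def w2px(c,P): return cv2.projectPoints(np.array(P,float).reshape(-1,1,3),np.array(c['rvec'],float),np.array(c['tvec'],float),c['mtx'],c['dist_coeffs'])[0].reshape(-1,2)
def crop(f,x0,y0,x1,y1,s,out): cv2.imwrite('pics/'+out,cv2.resize(cv2.imread('pics/'+f)[y0:y1,x0:x1],None,fx=s,fy=s,interpolation=cv2.INTER_CUBIC))
E
python3 - <<'E'
from h import *
a=shot('top','t0.png'); b=shot('scene','s0.png'); print(telemetry.state())
for c in(a,b):
    R=cv2.Rodrigues(np.array(c['rvec']))[0]; print(-R.T@np.array(c['tvec']).ravel(), R[2], c['mtx'][0])
E
```

```text
pics
{'clock': 0.1, 'q': array([ 1.05838503e+00,  4.91494754e-01,  1.55938802e+00,  1.23604968e-05,
        1.09172586e+00, -1.05596165e-01]), 'joint_vel': array([-0.00099785,  0.00033859, -0.00275036, -0.00117366, -0.00036525,
       -0.00023541]), 'joint_torque': array([ 2.67874952e-03, -6.19448876e+01, -2.62024784e+01, -1.00372479e-04,
        2.92508754e-03, -4.48477965e-05]), 'eef_pos': array([0.24717022, 0.57381022, 0.21638917]), 'tool_rot': array([ 2.02010578e-01,  9.79383208e-01, -4.82261548e-04, -1.59707701e-04]), 'ft_force': array([-0.78079053, -0.28434635, -1.0413249 ]), 'torque': array([-0.03412717, -0.04946432,  0.00994013]), 'finger_force': 0.0, 'grip_width': 0.08499634670487106}
[ 0.29061294 -0.06761975  1.04896151] [ 0.2103955  -0.00461538 -0.97760546] [406.5652938    0.         322.54671909]
[1.2709325  0.19208812 1.07861393] [-0.59483753 -0.20281063 -0.7778407 ] [491.47384999   0.         313.73472174]
```

View pics/t0.png

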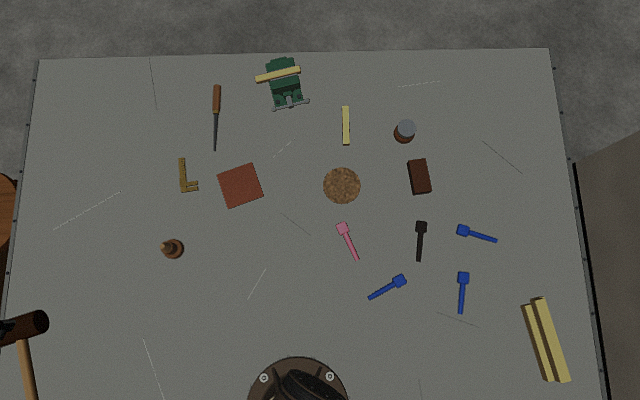

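View pics/s0.png

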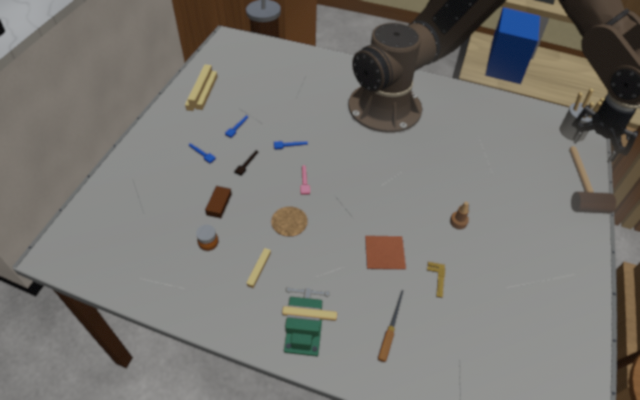

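Top view: the cork pad is at (342,185), the tile at (240,186), the dark block at (419,176), the caliper at (186,178) and the reamer at (172,248).

Peg candidates are black (420,240), blue (477,234), (463,292) and (387,288), and pink (347,241). I choose the black one and will check it in a crop.

```bash
python3 - <<'E'
from h import *
crop('t0.png',320,140,500,275,4,'c1.png'); crop('t0.png',150,150,270,265,5,'c2.png')
E
```

```text
(no output)
```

View pics/c1.png

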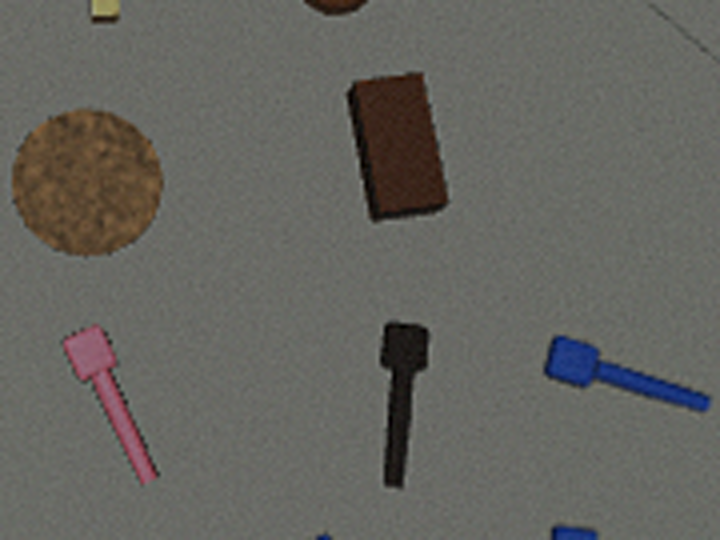

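View pics/c2.png

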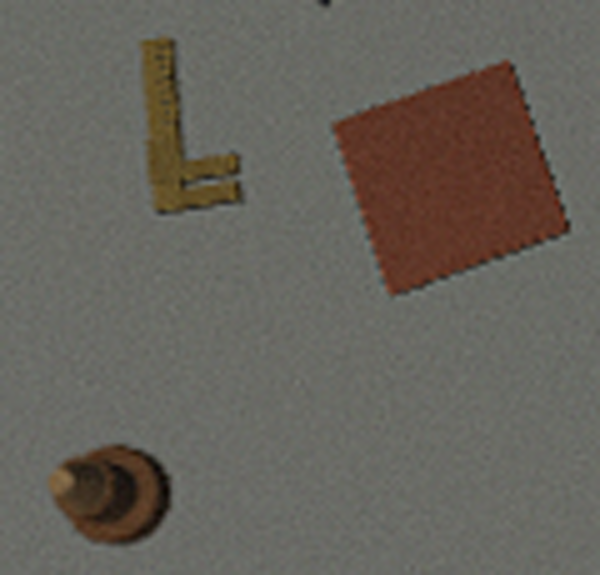

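The crops confirm the black peg, head up at about (406,348) in crop 1. In crop 2 the caliper's jaws point right, and the reamer's tip is at (62,482).

```bash
python3 - <<'E'
from h import *
np.set_printoptions(precision=4,suppress=True)
t=load('t0.png')
A=lambda p:(np.array(p,float)+.5)/4-.5+[320,140]
B=lambda p:(np.array(p,float)+.5)/5-.5+[150,150]
def show(n,uv,z):
    P=px2w(t,uv,z)[:,:2]; L=np.linalg.norm(P-np.roll(P,-1,0),axis=1); print(n,P.tolist() if 0 else P.round(4).tolist(),'mean',P.mean(0),'sides',L, 'ang',[round(float(np.degrees(np.arctan2(*(np.roll(P,-1,0)-P)[i][::-1]))),1) for i in range(len(P))])
show('cork',A([[12,182],[163,182],[87.5,107],[87.5,257]]),.005)
show('block',A([[357,84],[422,73],[447,205],[376,210]]),.028)
show('peg',A([[386,322],[429,325],[403,488],[385,487]]),.014)
show('cal',B([[142,39],[173,38],[185,210],[158,213]]),.008)
show('jaw',B([[240,155],[242,198]]),.008)
show('tile',B([[333,124],[511,62],[570,230],[391,296]]),.008)
show('reamtip',B([[62,482]]),.088); show('foot right edges',B([[168,493]]),.012)
# silhouettes by saturation/dark for both cams
def sil(c,box,f):
    im=c['frame'][box[1]:box[3],box[0]:box[2]]; m=f(cv2.GaussianBlur(im,(3,3),0)).astype(np.uint8)
    n,l,s,ce=cv2.connectedComponentsWithStats(m); i=1+np.argmax(s[1:,4]); return (l==i),np.array(box[:2]),s[i],ce[i]+box[:2]
for nm,f,box,z in [('cork','t0.png',(315,160,370,212),.005),('tile','t0.png',(205,150,275,220),.008),('cal','t0.png',(170,150,205,200),.008),('ream','t0.png',(150,230,195,268),.02),('peg','t0.png',(408,212,432,270),.007),('block','t0.png',(400,150,440,202),.02),
  ('cork','s0.png',(262,198,315,243),.005),('tile','s0.png',(355,228,415,275),.008),('cal','s0.png',(422,255,450,302),.008),('ream','s0.png',(445,195,475,232),.02),('peg','s0.png',(230,146,262,178),.007),('block','s0.png',(200,180,238,220),.02)]:
    c=load(f)
    fn=(lambda im:im.max(2)<70) if nm in('peg','block') else (lambda im:(im[...,2].astype(int)-im[...,0])>18)
    l,o,s,ce=sil(c,box,fn); ys,xs=np.nonzero(l); P=px2w(c,np.c_[xs,ys]+o,z)[:,:2]
    w,v=np.linalg.eigh(np.cov(P.T)); ax=v[:,1]
    print(nm,f,s,'cen',P.mean(0),'ext',np.ptp(P@v[:,1]),np.ptp(P@v[:,0]),'ang',np.degrees(np.arctan2(ax[1],ax[0])))
E
```

```text
cork [[0.5537, -0.0737], [0.5512, -0.1736], [0.6041, -0.1255], [0.5018, -0.1219]] mean [ 0.5527 -0.1237] sides [0.0999 0.0715 0.1023 0.0708] ang [-91.4, 42.3, 178.0, 42.9]
block [[0.6085, -0.3016], [0.615, -0.3449], [0.5256, -0.354], [0.5234, -0.3079]] mean [ 0.5681 -0.3271] sides [0.0438 0.0899 0.0462 0.0853] ang [-81.5, -174.2, 92.7, 4.2]
peg [[0.4524, -0.3123], [0.4498, -0.3399], [0.3463, -0.3153], [0.3472, -0.304]] mean [ 0.3989 -0.3179] sides [0.0277 0.1063 0.0114 0.1055] ang [-95.5, 166.6, 85.3, -4.5]
cal [[0.6395, 0.3128], [0.6397, 0.2961], [0.5444, 0.2852], [0.5432, 0.2994]] mean [0.5917 0.2984] sides [0.0167 0.0958 0.0143 0.0973] ang [-89.6, -173.5, 95.1, 7.9]
jaw [[0.5737, 0.2573], [0.5502, 0.2553]] mean [0.5619 0.2563] sides [0.0236 0.0236] ang [-175.1, 4.9]
tile [[0.5895, 0.2084], [0.6214, 0.114], [0.5285, 0.0819], [0.4955, 0.1752]] mean [0.5587 0.1449] sides [0.0996 0.0983 0.0989 0.0996] ang [-71.3, -160.9, 109.5, 19.4]
reamtip [[0.394, 0.3106]] mean [0.394  0.3106] sides [0.] ang [0.0]
foot right edges [[0.3952, 0.2859]] mean [0.3952 0.2859] sides [0.] ang [0.0]
cork t0
[... 774 characters left out ...]
0.5525 -0.1218] ext 0.10346179414425705 0.10017179169983209 ang -146.61133510389084
tile s0.png [  10    7   42   35 1361] cen [0.5596 0.1475] ext 0.10665734681502981 0.10348776887159286 ang -161.82821378775768
cal s0.png [  5   6  19  37 387] cen [0.5811 0.2926] ext 0.10293065666761991 0.04894320341725163 ang -159.49591753605168
ream s0.png [  6   6  18  28 359] cen [0.3831 0.314 ] ext 0.10213822534384737 0.04887652961912181 ang 173.33060600127024
peg s0.png [  5   6  22  23 117] cen [ 0.4122 -0.3204] ext 0.09906491959115976 0.024903262530148212 ang 171.34093962058665
block s0.png [  6  13  25  24 122] cen [ 0.5931 -0.3107] ext 0.09163506187728121 0.042539605603592295 ang 166.89532755424304
```

```bash
python3 -c "
from h import *
print({k:getattr(robot,k) for k in dir(robot) if k[0]!='_'})"
```

```text
{'MotionError': <class 'plant.MotionError'>, 'tip_extent': 0.025}
```

Call:
jog_arm(plan=[[0.085,0.283,-0.374,-0.017,0,0,0.508],[0.085,0.283,-0.374,-0.017,0,0,0.508],[0.085,0.283,-0.374,-0.017,0,0,0.508],[0.085,0.283,-0.374,-0.017,0,0,0.508],[0.085,0.283,-0.374,-0.017,0,0,0.508],[0.085,0.283,-0.374,-0.017,0,0,0.508],[0.085,0.283,-0.374,-0.017,0,0,0.508],[0.085,0.283,-0.374,-0.017,0,0,0.508],[0.085,0.283,-0.374,-0.017,0,0,0.508],[0.085,0.283,-0.374,-0.017,0,0,0.508]], force=40)

```text
clock: 1.1
eef_pos: [0.532, 0.197, 0.1995]
tool_rot: [-0.049, 0.999, -0.0, -0.0]
ft_force: [0.6, 1.2, 0.1]
grip_width: 0.0851
finger_force: 0.0
```

Call:
jog_arm(plan=[[0.085,0.038,-0.45,-0.06,0,0,0],[0.085,0.038,-0.45,-0.06,0,0,0],[0.085,0.038,-0.45,-0.06,0,0,0],[0.085,0.038,-0.45,-0.06,0,0,0],[0.085,0.038,-0.45,-0.06,0,0,0],[0.085,0.038,-0.45,-0.06,0,0,0],[0.085,0.038,-0.45,-0.06,0,0,0],[0.085,0.038,-0.45,-0.06,0,0,0],[0.085,0.038,-0.45,-0.06,0,0,0],[0.085,0.038,-0.45,-0.06,0,0,0]])

```text
clock: 2.1
eef_pos: [0.5679, -0.2548, 0.1385]
tool_rot: [-0.049, 0.999, -0.0, -0.0]
ft_force: [0.2, 1.1, -0.8]
grip_width: 0.0852
finger_force: 0.0
```

Call:
jog_arm(plan=[[0.085,0,-0.04,-0.03,0,0,0],[0.085,0,-0.077,-0.05,0,0,0],[0.085,0,-0.077,-0.05,0,0,0],[0.085,0,-0.077,-0.05,0,0,0],[0.085,0,-0.077,-0.05,0,0,0]])

```text
clock: 2.6
eef_pos: [0.5685, -0.326, 0.0903]
tool_rot: [-0.051, 0.999, 0.0, 0.0]
ft_force: [0.3, -0.1, -1.4]
grip_width: 0.0853
finger_force: 0.0
```

```bash
python3 - <<'E'
from h import *
c=shot('top','t1.png'); s=telemetry.state(); p=s['eef_pos']; print(p,s['tool_rot'],s['q'])
print(w2px(c,[p,p-[0,0,.019],[.568,-.3266,.028]]))
crop('t1.png',360,120,480,220,6,'c3.png')
E
```

```text
[ 0.56865993 -0.3259019   0.09062974] [-5.11353523e-02  9.98691690e-01 -8.49998851e-05  2.75430534e-04] [-6.21211036e-01  6.69534312e-01  1.59725175e+00  2.73897151e-04
  8.74269757e-01 -2.29449836e+00]
[[425.17108148 168.18549252]
 [423.30425971 170.35263536]
 [419.55041683 175.28009967]]
```

View pics/c3.png

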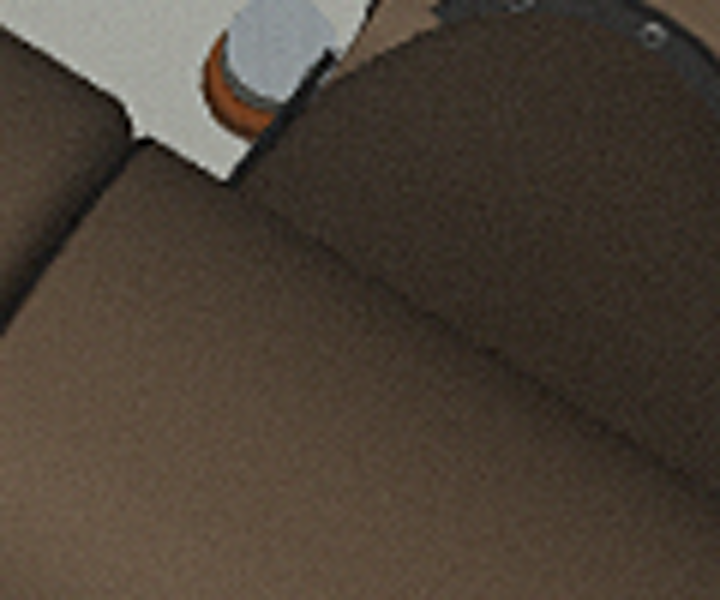

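The arm hides the block from the top camera, so only the jar shows here, at about (275,60). I'm relying on the measurements and descending.

Call:
jog_arm(plan=[[0.085,0,0,-0.03,0,0,0],[0.085,0,0,-0.06,0,0,0],[0.085,0,0,-0.06,0,0,0],[0.085,0,0,-0.06,0,0,0],[0.04,0,0,-0.06,0,0,0],[0.03,0,0,-0.06,0,0,0],[0.03,0,0,-0.06,0,0,0],[0.03,0,0,-0.06,0,0,0],[0.03,0,0,-0.06,0,0,0],[0.03,0,0,-0.06,0,0,0]], force=40)

```text
clock: 3.65
eef_pos: [0.5683, -0.3271, 0.03]
tool_rot: [-0.051, 0.999, -0.0, 0.0]
ft_force: [0.1, -0.4, -0.2]
grip_width: 0.0295
finger_force: 0.0
```

Call:
jog_arm(plan=[[0.03,0,0,0,0,0,0],[0.03,0,0,0,0,0,0],[0.03,0,0,0,0,0,0]])

```text
clock: 3.95
eef_pos: [0.5683, -0.327, 0.0299]
tool_rot: [-0.051, 0.999, 0.0, -0.0]
ft_force: [0.6, 0.0, -0.2]
grip_width: 0.0297
finger_force: 0.0
```

```bash
python3 - <<'E'
from h import *
c=shot('scene','s1.png'); print(telemetry.state()['eef_pos'])
crop('s1.png',160,130,280,230,6,'c4.png')
E
```

```text
[ 0.56829497 -0.32700224  0.0299051 ]
```

View pics/c4.png

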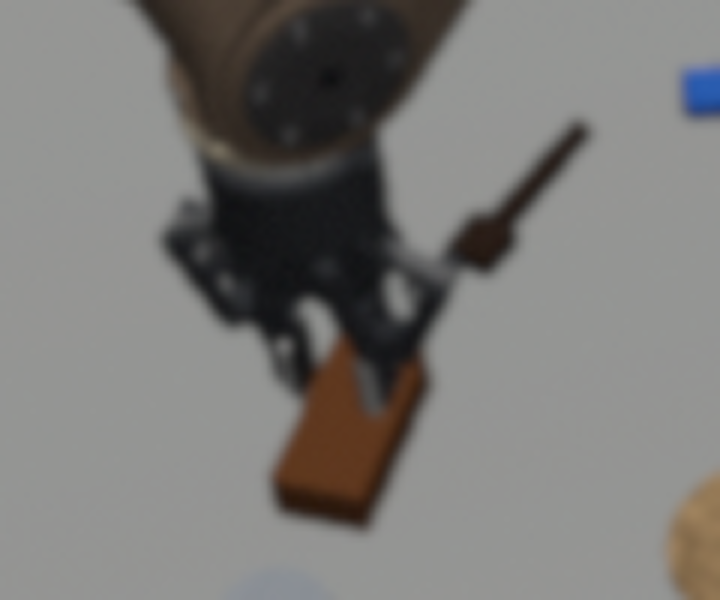

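The right fingertip, at crop (378,410), looks as if it is over the block's top, and the grip is empty. I'll check by projection.

```bash
python3 - <<'E'
from h import *
np.set_printoptions(precision=1,suppress=True)
def box(cx,cy,a,l,w,z):
    a=np.radians(a);u=np.array([np.cos(a),np.sin(a)]);v=np.array([-u[1],u[0]])
    return [[*(np.array([cx,cy])+i*l/2*u+j*w/2*v),z] for i,j in((1,1),(1,-1),(-1,-1),(-1,1))]
c=load('s1.png.npz'[:-4]); f=lambda P:(w2px(c,P)-[160,130]+.5)*6-.5
print('block top',f(box(.568,-.3266,5.8,.09,.046,.028)),'bottom',f(box(.568,-.3266,5.8,.09,.046,0)))
print('TCP, tips z.005, +-15mm y',f([[.568,-.327,.03],[.5665,-.312,.005],[.5695,-.342,.005],[.5665,-.312,.03],[.5695,-.342,.03],[.5665,-.312,.055]]))
b=load('s0.png');crop('s0.png',160,130,280,230,6,'c5.png')
E
```

```text
block top [[357.5 500.8]
 [261.9 479.5]
 [335.1 331.8]
 [427.5 351.3]] bottom [[365.7 538. ]
 [271.6 516.8]
 [343.2 369.9]
 [434.2 389.4]]
TCP, tips z.005, +-15mm y [[344.6 411.3]
 [382.4 451.9]
 [321.6 438.5]
 [375.5 418.1]
 [313.9 404.6]
 [368.4 383.3]]
```

View pics/c5.png

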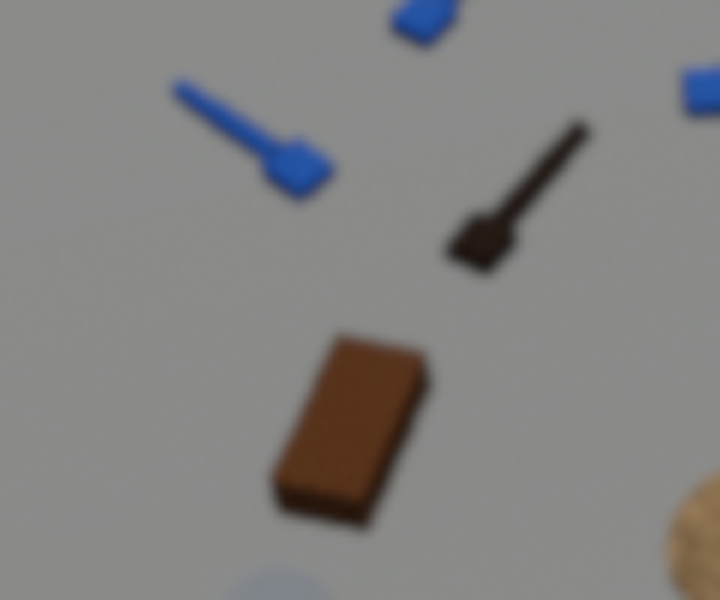

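Call:
jog_arm(plan=[[0.085,0,0,0.0,0,0,0],[0.085,0,0,0.0,0,0,0],[0.085,0,0,0,0,0,0],[0.085,0,0,0,0,0,0],[0.085,0,0,0,0,0,0],[0.085,0,0,0,0,0,0]])

```text
clock: 4.6
eef_pos: [0.5683, -0.327, 0.0299]
tool_rot: [-0.051, 0.999, 0.0, -0.0]
ft_force: [-0.5, -0.3, 0.3]
grip_width: 0.0851
finger_force: 0.0
```

```bash
python3 - <<'E'
from h import *
np.set_printoptions(precision=1,suppress=True)
c=shot('scene','s2.png'); s=telemetry.state(); print(s['eef_pos'],s['grip_width'])
crop('s2.png',185,150,255,210,10,'c6.png')
p=s['eef_pos']
print([((w2px(c,[[p[0]-.1*d,p[1]+d,z] for d in(.0425,-.0425,.015,-.015)])-[185,150]+.5)*10).round().tolist() for z in (.005,.018,.03,.045)])
E
```

```text
[ 0.6 -0.3  0. ] 0.08505813882445845
[[[481.0, 575.0], [194.0, 512.0], [388.0, 555.0], [286.0, 532.0]], [[476.0, 546.0], [187.0, 483.0], [382.0, 526.0], [280.0, 503.0]], [[471.0, 519.0], [180.0, 456.0], [376.0, 498.0], [274.0, 476.0]], [[465.0, 485.0], [172.0, 421.0], [369.0, 464.0], [266.0, 441.0]]]
```

View pics/c6.png

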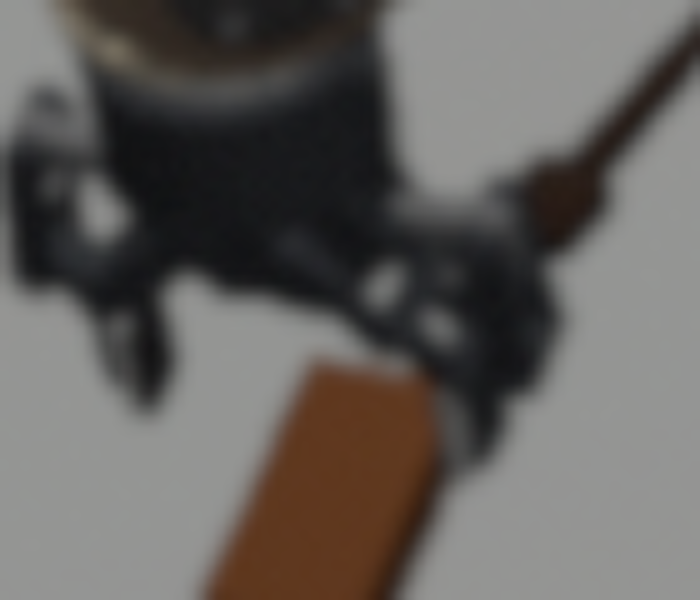

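The open fingertips at crop (455,470) and (150,410) lie about 30 mm higher than the TCP reading implies: z ≈ 0.048 instead of 0.018. I'll descend carefully, watching the force.

Call:
jog_arm(plan=[[0.085,0,0,-0.005,0,0,0],[0.085,0,0,-0.01,0,0,0],[0.085,0,0,-0.015,0,0,0],[0.085,0,0,-0.015,0,0,0]])

```text
clock: 5.05
eef_pos: [0.5679, -0.3267, 0.0139]
tool_rot: [-0.051, 0.999, 0.001, -0.001]
ft_force: [0.1, -0.4, 0.2]
grip_width: 0.0847
finger_force: 0.0
```

```bash
python3 - <<'E'
from h import *
c=shot('scene','s3.png'); s=telemetry.state(); print(s['eef_pos'],s['grip_width'],s['ft_force'])
crop('s3.png',185,150,255,210,10,'c7.png')
E
```

```text
[ 0.56805657 -0.32682456  0.01428273] 0.08514584364636561 [-0.29653262  0.72666321  0.38145689]
```

View pics/c7.png

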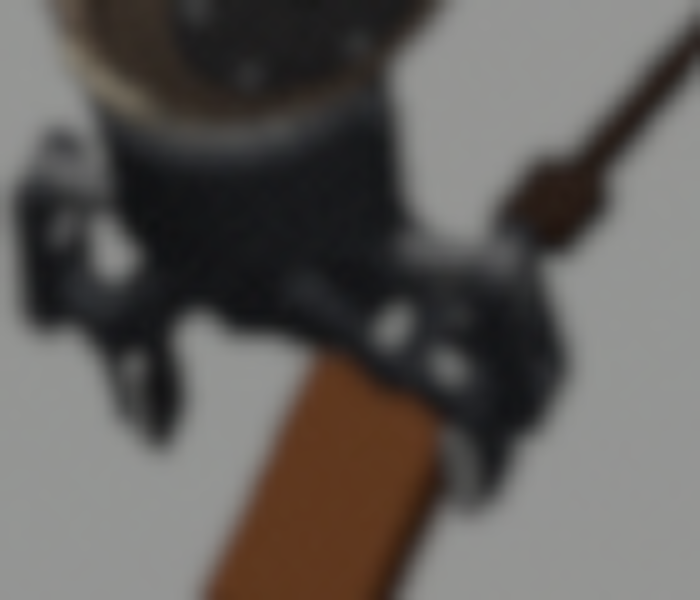

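The tips moved down as commanded, with the right one now at (470,508), z ≈ 0.033. I'll go another 18 mm down and close.

Call:
jog_arm(plan=[[0.085,0,0,-0.006,0,0,0],[0.085,0,0,-0.012,0,0,0],[0.085,0,0,-0.018,0,0,0],[0.085,0,0,-0.018,0,0,0],[0.04,0,0,-0.018,0,0,0],[0.03,0,0,-0.018,0,0,0],[0.03,0,0,-0.018,0,0,0],[0.03,0,0,-0.018,0,0,0],[0.03,0,0,-0.018,0,0,0],[0.03,0,0,-0.018,0,0,0]], force=40)

```text
clock: 6.1
eef_pos: [0.5685, -0.3272, -0.0026]
tool_rot: [-0.051, 0.999, -0.0, 0.0]
ft_force: [-0.8, -0.2, 5.8]
grip_width: 0.0454
finger_force: 41.8
```

Gripped at 45 mm. Next: lift, carry to the cork and stop just above it.

Call:
jog_arm(plan=[[0.03,0,0,0.04,0,0,0],[0.03,0,0.04,0.06,0,0,0],[0.03,-0.005,0.08,0.06,0,0,0],[0.03,-0.01,0.12,0.06,0,0,0],[0.03,-0.0155,0.16,0.06,0,0,0],[0.03,-0.0155,0.19,0.06,0,0,0],[0.03,-0.0155,0.204,0.06,0,0,0],[0.03,-0.0155,0.204,0.06,0,0,0],[0.03,-0.0155,0.204,0.06,0,0,0],[0.03,-0.0155,0.204,0.06,0,0,0]])

```text
clock: 7.1
eef_pos: [0.5529, -0.1242, 0.0568]
tool_rot: [-0.05, 0.999, -0.0, 0.0]
ft_force: [-0.5, 0.7, 0.3]
grip_width: 0.0447
finger_force: 41.5
```

```bash
python3 - <<'E'
from h import *
np.set_printoptions(precision=1,suppress=True)
c=shot('scene','s4.png'); s=telemetry.state(); print(s['eef_pos'].round(4).tolist(),s['grip_width'],s['ft_force'])
crop('s4.png',255,155,335,230,8,'c8.png')
E
```

```text
[0.5529, -0.1242, 0.0568] 0.04535158810692954 [ 0.6  0.2 -0.6]
```

View pics/c8.png

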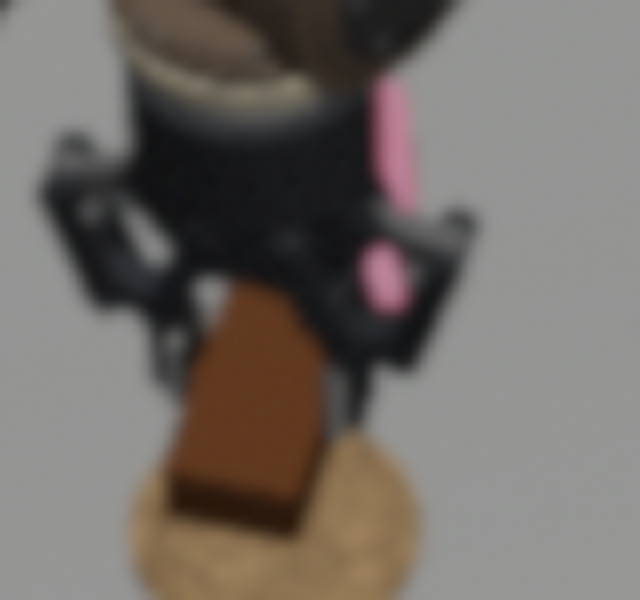

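```bash
python3 - <<'E'
from h import *
np.set_printoptions(precision=1,suppress=True)
c=load('s4.png')
a=np.radians(5.8);u=np.array([np.cos(a),np.sin(a)]);v=np.array([-u[1],u[0]])
for z in(.045,.0594): print(z,(w2px(c,[[*(np.array([.5527,-.1238])+u*.045+v*j),z+h] for j in(-.023,.023) for h in(0,.028)])-[255,155]+.5)*8)
E
```

```text
0.045 [[159.7 550.1]
 [155.7 498.6]
 [296.5 580.1]
 [294.9 528.8]]
0.0594 [[157.7 523.8]
 [153.6 471.3]
 [295.7 554. ]
 [294.  501.7]]
```

Call:
jog_arm(plan=[[0.03,0,0,-0.03,0,0,0],[0.03,0,0,-0.045,0,0,0],[0.03,0,0,-0.05,0,0,0],[0.03,0,0,-0.053,0,0,0],[0.03,0,0,-0.053,0,0,0],[0.03,0,0,-0.053,0,0,0]])

```text
clock: 7.75
eef_pos: [0.5531, -0.1233, 0.0046]
tool_rot: [-0.05, 0.999, -0.0, 0.0]
ft_force: [-0.2, 0.3, -0.4]
grip_width: 0.0445
finger_force: 41.5
```

Call:
jog_arm(plan=[[0.03,0,0,-0.001,0,0,0],[0.03,0,0,-0.002,0,0,0],[0.03,0,0,-0.002,0,0,0]])

```text
clock: 8.05
eef_pos: [0.553, -0.1231, 0.0024]
tool_rot: [-0.051, 0.999, -0.0, 0.0]
ft_force: [-1.2, -0.4, 3.8]
grip_width: 0.0451
finger_force: 41.9
```

Call:
jog_arm(plan=[[0.03,0,0,-0.001,0,0,0],[0.03,0,0,-0.002,0,0,0],[0.03,0,0,-0.002,0,0,0]])

```text
clock: 8.35
eef_pos: [0.5531, -0.123, 0.0023]
tool_rot: [-0.051, 0.999, -0.0, 0.001]
ft_force: [-7.5, 1.7, 29.4]
grip_width: 0.045
finger_force: 44.9
```

Contact came at 5 mm above the bench height, as it should. Now back off, release, lift and move towards the peg.

Call:
jog_arm(plan=[[0.03,0,0,0.0018,0,0,0],[0.03,0,0,0.0018,0,0,0],[0.06,0,0,0.0018,0,0,0],[0.075,0,0,0.0018,0,0,0],[0.075,0,0,0.0018,0,0,0],[0.075,0,0,0.03,0,0,0],[0.075,0,0,0.08,0,0,0],[0.075,0,0,0.12,0,0,0],[0.075,0,0,0.12,0,0,0],[0.075,0,0,0.12,0,0,0]])

```text
clock: 9.35
eef_pos: [0.5529, -0.123, 0.1203]
tool_rot: [-0.051, 0.999, -0.0, 0.001]
ft_force: [0.3, -0.2, -0.6]
grip_width: 0.0751
finger_force: 0.0
```

Call:
jog_arm(plan=[[0.05,-0.04,-0.04,0,0,0,-0.07],[0.05,-0.148,-0.196,0,0,0,-0.257],[0.05,-0.148,-0.196,0,0,0,-0.257],[0.05,-0.148,-0.196,0,0,0,-0.257],[0.05,-0.148,-0.196,0,0,0,-0.257],[0.05,-0.148,-0.196,0,0,0,-0.257],[0.05,-0.148,-0.196,0,0,0,-0.257],[0.05,-0.148,-0.196,0,0,0,-0.257]])

```text
clock: 10.15
eef_pos: [0.4049, -0.318, 0.119]
tool_rot: [0.078, 0.997, 0.001, -0.001]
ft_force: [0.1, -0.2, 0.0]
grip_width: 0.0502
finger_force: 0.0
```

```bash
python3 - <<'E'
from h import *
a=shot('top','t5.png');c=shot('scene','s5.png'); s=telemetry.state(); print(s['eef_pos'].round(4).tolist(),s['tool_rot'].round(3))
A=cv2.resize(cv2.imread('pics/t5.png')[155:215,310:380],None,fx=5.7,fy=5.7,interpolation=2); B=cv2.resize(cv2.imread('pics/s5.png')[130:245,220:325],A.shape[1::-1][:1]+(int(115*399/105),),interpolation=2)
print(A.shape,B.shape); h=max(A.shape[0],B.shape[0]); A=cv2.copyMakeBorder(A,0,h-A.shape[0],0,0,0);B=cv2.copyMakeBorder(B,0,h-B.shape[0],0,0,0)
cv2.imwrite('pics/c9.png',np.hstack([A,B]))
E
```

```text
[0.4053, -0.3178, 0.1194] [ 0.077  0.997  0.    -0.   ]
(342, 399, 3) (437, 399, 3)
```

View pics/c9.png

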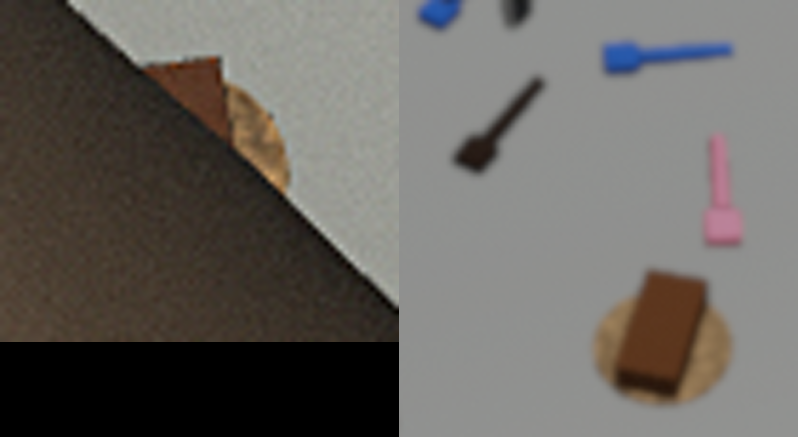

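The scene half shows the block lying on the cork, top corners about (648,271), (708,281), (680,378) and (615,368). I'll measure the offset.

```bash
python3 - <<'E'
from h import *
np.set_printoptions(precision=4,suppress=True)
c=load('s5.png'); k=399/105
uv=(np.array([[648,271],[708,281],[680,378],[615,368]],float)-[399,0]+.5)/k-.5+[220,130]
P=px2w(c,uv,.033)[:,:2]; print(P,P.mean(0),np.linalg.norm(P-np.roll(P,-1,0),axis=1))
print('tcp px',w2px(c,[[.405,-.318,.12]]))
# segmentation of block and visible cork
im=cv2.GaussianBlur(c['frame'],(3,3),0).astype(int)[190:245,262:320]; d=im[...,2]-im[...,0]
sat=d>18; br=im.sum(2); ys,xs=np.nonzero(sat); Q=px2w(c,np.c_[xs,ys]+[262,190],.005); print('brightness percentiles',np.percentile(br[sat],[5,25,50,75,95]))
m=sat&(br<230)&(im[...,1]<100); 
n,l,s,ce=cv2.connectedComponentsWithStats(m.astype(np.uint8)); i=1+np.argmax(s[1:,4]); ys,xs=np.nonzero(l==i)
B=px2w(c,np.c_[xs,ys]+[262,190],.022)[:,:2]; r=cv2.minAreaRect((B*1000).astype(np.float32)); print('block',s[i],B.mean(0),r)
E
```

```text
[[ 0.5129 -0.1479]
 [ 0.5062 -0.1046]
 [ 0.5916 -0.0924]
 [ 0.5996 -0.1371]] [ 0.5526 -0.1205] [0.0438 0.0863 0.0455 0.0874]
tcp px [[242.3867 136.1922]]
brightness percentiles [120.75 175.   212.5  332.   383.5 ]
block [ 14  12  25  33 546] [ 0.5567 -0.1208] ((554.7632446289062, -121.16110229492188), (102.40890502929688, 49.60939407348633), 7.209321022033691)
```

The block is centred on the pad to within about 1.5 mm. Now I'll descend on the peg with a narrower opening and probe for the bench.

Call:
jog_arm(plan=[[0.032,0,-0.001,-0.04,0,0,0],[0.032,0,-0.001,-0.08,0,0,0],[0.032,0,-0.001,-0.105,0,0,0],[0.032,0,-0.001,-0.112,0,0,0],[0.032,0,-0.001,-0.114,0,0,0],[0.032,0,-0.001,-0.114,0,0,0],[0.032,0,-0.001,-0.114,0,0,0]])

```text
clock: 10.95
eef_pos: [0.4054, -0.3202, 0.0071]
tool_rot: [0.078, 0.997, -0.001, 0.001]
ft_force: [0.0, -0.0, -0.1]
grip_width: 0.032
finger_force: 0.0
```

Call:
jog_arm(plan=[[0.032,0,0,-0.001,0,0,0],[0.032,0,0,-0.002,0,0,0],[0.032,0,0,-0.003,0,0,0],[0.032,0,0,-0.003,0,0,0]])

```text
clock: 11.35
eef_pos: [0.4047, -0.32, 0.003]
tool_rot: [0.078, 0.997, 0.0, 0.0]
ft_force: [0.1, -0.3, -0.2]
grip_width: 0.0321
finger_force: 0.0
```

```bash
python3 - <<'E'
from h import *
c=shot('scene','s6.png'); s=telemetry.state(); print(s['eef_pos'].round(4).tolist(),s['grip_width'],s['ft_force'])
crop('s6.png',215,125,275,185,10,'c10.png')
E
```

```text
[0.4048, -0.32, 0.003] 0.03224161750075004 [-0.32355559 -0.70005531 -0.2905879 ]
```

View pics/c10.png

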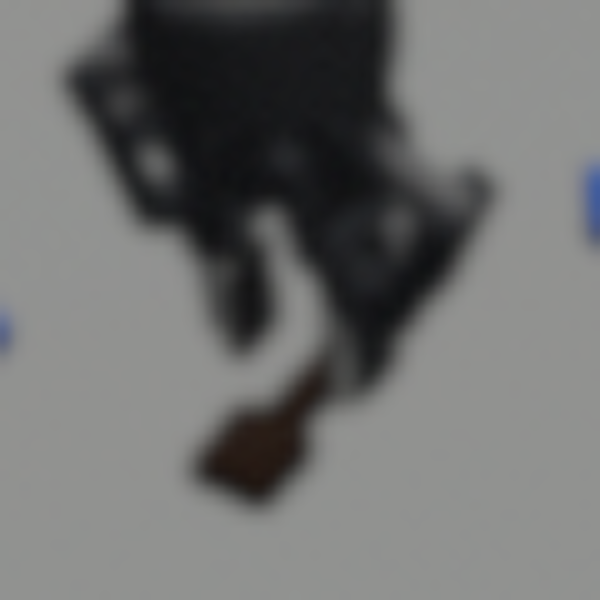

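```bash
python3 - <<'E'
from h import *
np.set_printoptions(precision=0,suppress=True)
c=load('s6.png'); f=lambda P:(w2px(c,P)-[215,125]+.5)*10
y=np.radians(81.1); d=np.array([np.cos(y),np.sin(y)])
for z in (0,.007,.014,.021,.03): print(z,f([[*(np.array([.4048,-.32])+s*d),z] for s in(-.016,0,.016)]).tolist())
u=np.array([-.988,.156])
print('peg',f([[*(np.array([.3989,-.3179])+s*u),.014] for s in(-.0525,-.0225,-.006,0,.0525)]))
E
```

```text
0 [[266.37948054362283, 386.5640046511632], [310.8597536708447, 406.1189526797611], [355.6728507523789, 425.82058590395434]]
0.007 [[264.1170588461267, 370.54877233206184], [308.7502986724476, 390.11710121953257], [353.7191367991389, 409.83329811462795]]
0.014 [[261.8398027448012, 354.41651697812404], [306.6269403756104, 373.9977196034397], [351.7524827666679, 393.7279841277106]]
0.021 [[259.54758658289194, 338.1660747653163], [304.48956001888774, 357.7596307733154], [349.7727772519369, 377.5034537500238]]
0.03 [[256.57826544948165, 317.09709076492175], [301.7207029341523, 336.70574326489657], [347.2080830328463, 356.46622869432576]]
peg [[220. 477.]
 [279. 411.]
 [310. 375.]
 [322. 362.]
 [419. 252.]]
```

The tips at (340,395) and (260,345) are at z ≈ 0.014, straddling the shaft. I'll go down 9 mm more and close.

Call:
jog_arm(plan=[[0.032,0,0,-0.003,0,0,0],[0.032,0,0,-0.006,0,0,0],[0.032,0,0,-0.008,0,0,0],[0.032,0,0,-0.009,0,0,0],[0.032,0,0,-0.009,0,0,0]])

```text
clock: 11.9
eef_pos: [0.4047, -0.3199, -0.0063]
tool_rot: [0.078, 0.997, 0.0, -0.0]
ft_force: [-0.2, -0.5, -0.2]
grip_width: 0.0321
finger_force: 0.0
```

Call:
jog_arm(plan=[[0.02,0,0,0,0,0,0],[0.01,0,0,0,0,0,0],[0.005,0,0,0,0,0,0],[0.005,0,0,0,0,0,0],[0.005,0,0,0,0,0,0],[0.005,0,0,0,0,0,0],[0.005,0,0,0,0,0,0]], force=40)

```text
clock: 12.6
eef_pos: [0.4048, -0.32, -0.0059]
tool_rot: [0.078, 0.997, -0.0, 0.0]
ft_force: [-0.8, 0.1, 4.6]
grip_width: 0.0122
finger_force: 39.8
```

Call:
jog_arm(plan=[[0.005,0,0,0.04,0,0,0],[0.005,0,0,0.08,0,0,0],[0.005,0.03,0.03,0.09,0,0,0.05],[0.005,0.06,0.065,0.09,0,0,0.1],[0.005,0.09,0.1,0.09,0,0,0.16],[0.005,0.12,0.14,0.09,0,0,0.2],[0.005,0.14,0.175,0.09,0,0,0.24],[0.005,0.154,0.1975,0.09,0,0,0.257],[0.005,0.154,0.1975,0.09,0,0,0.257],[0.005,0.154,0.1975,0.09,0,0,0.257]])

```text
clock: 13.6
eef_pos: [0.5586, -0.1221, 0.0836]
tool_rot: [-0.051, 0.999, 0.0, -0.0]
ft_force: [-0.2, 0.5, -0.3]
grip_width: 0.0127
finger_force: 39.2
```

```bash
python3 - <<'E'
from h import *
c=shot('scene','s7.png'); s=telemetry.state(); print(s['eef_pos'].round(4).tolist(),s['tool_rot'].round(4),s['grip_width'],s['ft_force'])
crop('s7.png',255,145,335,235,6,'c11.png')
E
```

```text
[0.5584, -0.1228, 0.0837] [-5.050e-02  9.987e-01  1.000e-04 -3.000e-04] 0.01221417086040136 [-0.44080487  0.36500373  0.12450928]
```

View pics/c11.png

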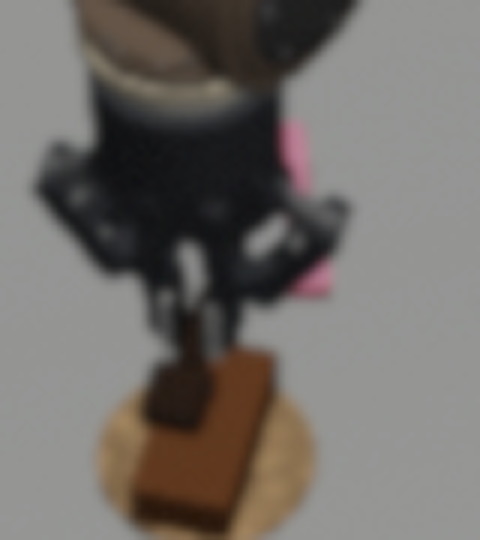

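The peg is held level over the block, head front at about (170,420).

```bash
python3 - <<'E'
from h import *
np.set_printoptions(precision=0,suppress=True)
c=load('s7.png'); f=lambda P:(w2px(c,P)-[255,145]+.5)*6
a=np.radians(5.8);u=np.array([np.cos(a),np.sin(a)]);v=np.array([-u[1],u[0]]); o=np.array([.5526,-.1232])
print(f([[*(o+u*.0525+v*j),.09+z] for z in(0,.014) for j in(-.014,.014)]))
E
```

```text
[[132. 428.]
 [196. 442.]
 [130. 408.]
 [195. 422.]]
```

Call:
jog_arm(plan=[[0.005,0,0,-0.03,0,0,0],[0.005,0,0,-0.045,0,0,0],[0.005,0,0,-0.052,0,0,0],[0.005,0,0,-0.055,0,0,0],[0.005,0,0,-0.055,0,0,0],[0.005,0,0,-0.055,0,0,0]])

```text
clock: 14.25
eef_pos: [0.559, -0.1228, 0.0296]
tool_rot: [-0.05, 0.999, -0.0, 0.0]
ft_force: [0.0, 0.1, 0.9]
grip_width: 0.0126
finger_force: 39.2
```

Call:
jog_arm(plan=[[0.005,0,0,-0.001,0,0,0],[0.005,0,0,-0.002,0,0,0],[0.005,0,0,-0.002,0,0,0]])

```text
clock: 14.55
eef_pos: [0.5589, -0.1225, 0.0271]
tool_rot: [-0.051, 0.999, -0.0, 0.0]
ft_force: [-0.1, -0.7, 0.4]
grip_width: 0.0123
finger_force: 39.3
```

Call:
jog_arm(plan=[[0.005,0,0,-0.001,0,0,0],[0.005,0,0,-0.001,0,0,0],[0.005,0,0,-0.001,0,0,0]])

```text
clock: 14.85
eef_pos: [0.5589, -0.1225, 0.0271]
tool_rot: [-0.051, 0.999, -0.0, 0.0]
ft_force: [-3.4, 0.6, 13.6]
grip_width: 0.0126
finger_force: 40.7
```

Call:
jog_arm(plan=[[0.005,0,0,0.0008,0,0,0],[0.02,0,0,0.0008,0,0,0],[0.035,0,0,0.0008,0,0,0],[0.035,0,0,0.0008,0,0,0],[0.035,0,0,0.0008,0,0,0],[0.035,0,0,0.03,0,0,0],[0.035,0,0,0.08,0,0,0],[0.035,0,0,0.1,0,0,0],[0.035,0,0,0.1,0,0,0]])

```text
clock: 15.75
eef_pos: [0.56, -0.1228, 0.1289]
tool_rot: [-0.051, 0.999, -0.001, 0.002]
ft_force: [-0.4, 0.2, -0.9]
grip_width: 0.0347
finger_force: 0.0
```

Call:
jog_arm(plan=[[0.035,0.028,0.42,0,0,0,0.025],[0.035,0.028,0.42,0,0,0,0.025],[0.035,0.028,0.42,0,0,0,0.025],[0.035,0.028,0.42,0,0,0,0.025],[0.035,0.028,0.42,0,0,0,0.025],[0.035,0.028,0.42,0,0,0,0.025],[0.035,0.028,0.42,0,0,0,0.025],[0.035,0.028,0.42,0,0,0,0.025],[0.035,0.028,0.42,0,0,0,0.025],[0.035,0.028,0.42,0,0,0,0.025]])

```text
clock: 16.75
eef_pos: [0.586, 0.2999, 0.1242]
tool_rot: [-0.065, 0.998, -0.0, -0.001]
ft_force: [0.0, 0.1, -1.1]
grip_width: 0.0352
finger_force: 0.0
```

```bash
python3 - <<'E'
from h import *
np.set_printoptions(precision=4,suppress=True)
t=shot('top','t8.png');c=shot('scene','s8.png'); s=telemetry.state(); print(s['eef_pos'].round(4).tolist(),s['tool_rot'].round(4))
A=cv2.resize(t['frame'][155:215,310:375],None,fx=6,fy=6,interpolation=2); B=cv2.resize(c['frame'][190:245,260:320],None,fx=6.545,fy=6.545,interpolation=2)[:360]
cv2.imwrite('pics/c12.png',np.hstack([A,B]))
# black peg on block: very dark pixels
for k,(im,o) in enumerate([(t['frame'][155:215,310:375],(310,155)),(c['frame'][190:245,260:320],(260,190))]):
    g=cv2.GaussianBlur(im,(3,3),0).astype(int); d=g[...,2]-g[...,0]
    print('minmax d',d.min(),d.max())
    for th in(8,14,20):
        m=((g.sum(2)<130)&(d<th)).astype(np.uint8); n,l,st,ce=cv2.connectedComponentsWithStats(m)
        if n>1:
            i=1+np.argmax(st[1:,4]); ys,xs=np.nonzero(l==i); P=px2w((t,c)[k],np.c_[xs,ys]+o,.040)[:,:2]*1000; print(k,th,st[i],P.mean(0),cv2.minAreaRect(P.astype(np.float32)))
E
```

```text
[0.5863, 0.2969, 0.1247] [-0.0633  0.998  -0.0004 -0.0009]
minmax d 1 65
0 8 [ 26   7  12  39 120] [ 556.7011 -124.0076] ((554.7252197265625, -123.52754974365234), (101.64353942871094, 23.02913475036621), 5.7316484451293945)
0 14 [ 25   7  14  39 239] [ 562.865  -122.8667] ((554.6668090820312, -121.60025024414062), (101.60433197021484, 26.21811294555664), 2.7420005798339844)
0 20 [ 25   7  18  40 286] [ 557.7651 -122.674 ] ((553.7372436523438, -126.74380493164062), (103.43921661376953, 40.782493591308594), 0.035253364592790604)
minmax d 0 65
1 20 [20 28  9 12 67] [ 589.8375 -117.9884] ((587.8143310546875, -120.0172348022461), (35.7548942565918, 18.75375747680664), 15.277715682983398)
```

Call:
jog_arm(plan=[[0.028,0,0.0005,-0.04,0,0,0],[0.028,0,0.0005,-0.08,0,0,0],[0.028,0,0.0005,-0.11,0,0,0],[0.028,0,0.0005,-0.122,0,0,0],[0.028,0,0.0005,-0.128,0,0,0],[0.028,0,0.0005,-0.128,0,0,0],[0.028,0,0.0005,-0.128,0,0,0]])

```text
clock: 17.55
eef_pos: [0.5876, 0.2979, -0.0006]
tool_rot: [-0.063, 0.998, 0.0, 0.001]
ft_force: [0.3, 1.0, 0.5]
grip_width: 0.0278
finger_force: 0.0
```

Call:
jog_arm(plan=[[0.028,0,0,-0.001,0,0,0],[0.028,0,0,-0.002,0,0,0],[0.028,0,0,-0.003,0,0,0],[0.028,0,0,-0.003,0,0,0]])

```text
clock: 17.95
eef_pos: [0.5867, 0.2981, -0.005]
tool_rot: [-0.063, 0.998, 0.0, 0.0]
ft_force: [0.3, -0.5, 0.8]
grip_width: 0.0282
finger_force: 0.0
```

```bash
python3 - <<'E'
from h import *
np.set_printoptions(precision=4,suppress=True)
c=shot('scene','s9.png'); s=telemetry.state(); print(s['eef_pos'].round(4),s['grip_width'],s['ft_force'])
# compare caliper pixels before/after
for f in('s0.png','s9.png'):
    c=load(f); im=cv2.GaussianBlur(c['frame'],(3,3),0).astype(int)[255:302,422:450]; m=(im[...,2]-im[...,0])>18; ys,xs=np.nonzero(m); print(m.sum(),ys.min()+255,ys.max()+255,xs.min()+422,xs.max()+422)
E
```

```text
[ 0.5868  0.2981 -0.005 ] 0.027921634525032758 [ 0.7224 -0.4524 -0.0609]
387 261 297 427 445
251 265 297 436 445
```

Call:
jog_arm(plan=[[0.028,0,0,-0.001,0,0,0],[0.028,0,0,-0.002,0,0,0],[0.028,0,0,-0.003,0,0,0],[0.028,0,0,-0.003,0,0,0]])

```text
clock: 18.4
eef_pos: [0.5867, 0.298, -0.0083]
tool_rot: [-0.063, 0.998, 0.0, -0.0]
ft_force: [-0.7, -0.3, 0.1]
grip_width: 0.028
finger_force: 0.0
```

Call:
jog_arm(plan=[[0.028,0,0,-0.001,0,0,0],[0.028,0,0,-0.002,0,0,0],[0.028,0,0,-0.002,0,0,0]])

```text
clock: 18.7
eef_pos: [0.5867, 0.298, -0.0102]
tool_rot: [-0.063, 0.998, 0.0, -0.0]
ft_force: [1.0, 0.3, -0.4]
grip_width: 0.0281
finger_force: 0.0
```

Call:
jog_arm(plan=[[0.022,0,0,0,0,0,0],[0.022,0,0,0,0,0,0],[0.019,0,0,0,0,0,0],[0.019,0,0,0,0,0,0]])

```text
clock: 19.1
eef_pos: [0.5868, 0.2981, -0.01]
tool_rot: [-0.063, 0.998, 0.0, 0.0]
ft_force: [0.6, -0.4, -0.4]
grip_width: 0.0187
finger_force: 0.2
```

Call:
jog_arm(plan=[[0.014,0,0,0,0,0,0],[0.01,0,0,0,0,0,0],[0.01,0,0,0,0,0,0],[0.01,0,0,0,0,0,0]], force=40)

```text
clock: 19.5
eef_pos: [0.5868, 0.2981, -0.0098]
tool_rot: [-0.063, 0.998, 0.0, 0.0]
ft_force: [-0.9, 0.0, 4.3]
grip_width: 0.0142
finger_force: 39.2
```

Call:
jog_arm(plan=[[0.01,0,0,0.02,0,0,0],[0.01,0,0,0.05,0,0,0],[0.01,-0.007,-0.035,0.05,0,0,0.05],[0.01,-0.015,-0.07,0.05,0,0,0.1],[0.01,-0.023,-0.11,0.05,0,0,0.15],[0.01,-0.029,-0.14,0.05,0,0,0.19],[0.01,-0.0325,-0.1537,0.05,0,0,0.209],[0.01,-0.0325,-0.1537,0.03,0,0,0.209],[0.01,-0.0325,-0.1537,0.016,0,0,0.209],[0.01,-0.0325,-0.1537,0.013,0,0,0.209]])

```text
clock: 20.5
eef_pos: [0.5535, 0.1443, 0.0012]
tool_rot: [-0.167, 0.986, 0.0, -0.001]
ft_force: [-0.4, 0.2, -0.7]
grip_width: 0.0142
finger_force: 39.2
```

Call:
jog_arm(plan=[[0.01,0,0,-0.001,0,0,0],[0.01,0,0,-0.002,0,0,0],[0.01,0,0,-0.003,0,0,0],[0.01,0,0,-0.003,0,0,0]])

```text
clock: 20.9
eef_pos: [0.5544, 0.1445, 0.0002]
tool_rot: [-0.167, 0.986, 0.0, 0.0]
ft_force: [0.2, 0.3, -0.7]
grip_width: 0.0141
finger_force: 39.2
```

Call:
jog_arm(plan=[[0.01,0,0,-0.001,0,0,0],[0.01,0,0,-0.002,0,0,0],[0.01,0,0,-0.002,0,0,0]])

```text
clock: 21.2
eef_pos: [0.5544, 0.1444, -0.0019]
tool_rot: [-0.167, 0.986, 0.0, 0.0]
ft_force: [-0.9, -0.2, 0.8]
grip_width: 0.0139
finger_force: 39.5
```

Call:
jog_arm(plan=[[0.01,0,0,-0.0003,0,0,0],[0.02,0,0,-0.0003,0,0,0],[0.03,0,0,-0.0003,0,0,0],[0.03,0,0,-0.0003,0,0,0],[0.03,0,0,-0.0003,0,0,0],[0.03,0,0,0.03,0,0,0],[0.03,0,0,0.08,0,0,0],[0.06,0,0,0.13,0,0,0],[0.075,0,0,0.13,0,0,0],[0.075,0,0,0.13,0,0,0]])

```text
clock: 22.2
eef_pos: [0.5545, 0.1444, 0.129]
tool_rot: [-0.167, 0.986, 0.0, 0.001]
ft_force: [-0.2, 0.0, 0.0]
grip_width: 0.0721
finger_force: 0.0
```

Call:
jog_arm(plan=[[0.075,-0.16,0.166,0,0,0,0],[0.075,-0.16,0.166,0,0,0,0],[0.075,-0.16,0.166,0,0,0,0],[0.075,-0.16,0.166,0,0,0,0],[0.075,-0.16,0.166,0,0,0,0],[0.075,-0.16,0.166,0,0,0,0],[0.075,-0.16,0.166,0,0,0,0],[0.075,-0.16,0.166,0,0,0,0]])

```text
clock: 23.0
eef_pos: [0.3947, 0.3097, 0.1272]
tool_rot: [-0.167, 0.986, -0.0, -0.001]
ft_force: [0.5, -0.6, -0.2]
grip_width: 0.0748
finger_force: 0.0
```

```bash
python3 - <<'E'
from h import *
np.set_printoptions(precision=4,suppress=True)
s=telemetry.state(); print(s['eef_pos'].round(4),s['tool_rot'].round(3),s['grip_width'])
t=shot('top','t10.png');c=shot('scene','s10.png')
# yellow caliper on red tile: separate by G-B vs R-G
for k,(cc,b) in enumerate([(t,(205,150,275,220)),(c,(350,225,450,300))]):
    g=cv2.GaussianBlur(cc['frame'],(3,3),0).astype(int)[b[1]:b[3],b[0]:b[2]]
    y=((g[...,1]-g[...,0])>12)&((g[...,2]-g[...,1])<(g[...,1]-g[...,0])*1.2); n,l,st,ce=cv2.connectedComponentsWithStats(y.astype(np.uint8)); i=1+np.argmax(st[1:,4]); ys,xs=np.nonzero(l==i)
    P=px2w(cc,np.c_[xs,ys]+b[:2],.016)[:,:2]; print(k,st[i],'cal cen',P.mean(0))
    a=np.radians(19.2);u=np.array([np.cos(a),np.sin(a)]);v=np.array([-u[1],u[0]]);q=(P-[.559,.146]); print(' along',np.percentile(q@u,[1,99]),'across',np.percentile(q@v,[1,99]), 'bar half (u>0) across',np.percentile((q@v)[q@u>0],[2,50,98]))
    m=(g[...,2]-g[...,0])>18; ys,xs=np.nonzero(m)
    Q=px2w(cc,np.c_[xs,ys]+b[:2],.008)[:,:2];q=Q-[.559,.146];print(' all: along',np.percentile(q@u,[1,99]),'across',np.percentile(q@v,[1,99]))
E
```

```text
[0.3947 0.3097 0.1272] [-0.167  0.986 -0.    -0.001] 0.07479340179824545
0 [ 26  17  28  35 325] cal cen [0.5519 0.1354]
 along [-0.0476  0.048 ] across [-0.0372  0.007 ] bar half (u>0) across [-0.0096 -0.0016  0.0063]
 all: along [-0.0496  0.0507] across [-0.0502  0.049 ]
1 [ 19   9  21  33 358] cal cen [0.5505 0.136 ]
 along [-0.0498  0.0477] across [-0.0363  0.0104] bar half (u>0) across [-0.0085  0.0004  0.0099]
 all: along [-0.0547  0.0517] across [-0.0489  0.0516]
```

The caliper is centred to about 1 mm. Now the reamer.

Call:
jog_arm(plan=[[0.075,-0.0005,0.0007,-0.04,0,0,0],[0.075,-0.0005,0.0007,-0.075,0,0,0],[0.075,-0.0005,0.0007,-0.1,0,0,0],[0.075,-0.0005,0.0007,-0.108,0,0,0],[0.075,-0.0005,0.0007,-0.108,0,0,0],[0.075,-0.0005,0.0007,-0.108,0,0,0]])

```text
clock: 23.7
eef_pos: [0.3944, 0.311, 0.0207]
tool_rot: [-0.167, 0.986, 0.0, 0.0]
ft_force: [-0.3, -0.8, 0.8]
grip_width: 0.0752
finger_force: 0.0
```

Call:
jog_arm(plan=[[0.05,0,0,0,0,0,0],[0.035,0,0,0,0,0,0],[0.02,0,0,0,0,0,0],[0.02,0,0,0,0,0,0],[0.02,0,0,0,0,0,0],[0.02,0,0,0,0,0,0],[0.02,0,0,0,0,0,0]], force=40)

```text
clock: 24.4
eef_pos: [0.3941, 0.3113, 0.0206]
tool_rot: [-0.167, 0.986, 0.0, 0.001]
ft_force: [-0.9, 1.2, 7.3]
grip_width: 0.0289
finger_force: 38.9
```

Call:
jog_arm(plan=[[0.02,0,0,0.04,0,0,0],[0.02,0,0,0.08,0,0,0],[0.02,0.025,-0.045,0.08,0,0,0],[0.02,0.048,-0.09,0.08,0,0,0],[0.02,0.072,-0.135,0.08,0,0,0],[0.02,0.097,-0.18,0.08,0,0,0],[0.02,0.12,-0.225,0.08,0,0,0],[0.02,0.142,-0.265,0.08,0,0,0],[0.02,0.162,-0.3,0.08,0,0,0],[0.02,0.162,-0.3,0.08,0,0,0]])

```text
clock: 25.4
eef_pos: [0.558, 0.007, 0.1]
tool_rot: [-0.165, 0.986, -0.0, 0.001]
ft_force: [0.2, 0.4, -1.3]
grip_width: 0.0287
finger_force: 40.3
```

Call:
jog_arm(plan=[[0.02,0,0,-0.03,0,0,0],[0.02,0,0,-0.055,0,0,0],[0.02,0,0,-0.07,0,0,0],[0.02,0,0,-0.077,0,0,0],[0.02,0,0,-0.079,0,0,0],[0.02,0,0,-0.079,0,0,0]])

```text
clock: 26.0
eef_pos: [0.5558, 0.0114, 0.0214]
tool_rot: [-0.167, 0.986, 0.0, 0.0]
ft_force: [0.6, 0.5, -0.7]
grip_width: 0.029
finger_force: 40.4
```

Call:
jog_arm(plan=[[0.02,0,0,-0.001,0,0,0],[0.02,0,0,-0.001,0,0,0],[0.02,0,0,-0.001,0,0,0]])

```text
clock: 26.3
eef_pos: [0.5562, 0.0112, 0.0207]
tool_rot: [-0.167, 0.986, -0.0, 0.001]
ft_force: [-1.0, 2.7, 6.3]
grip_width: 0.0287
finger_force: 40.7
```

Touching down. I'll release, rise, and retreat to the left for a final check.

Call:
jog_arm(plan=[[0.035,0,0,0,0,0,0],[0.06,0,0,0,0,0,0],[0.075,0,0,0,0,0,0],[0.075,0,0,0,0,0,0],[0.075,0,0,0.03,0,0,0],[0.075,0,0,0.08,0,0,0],[0.075,0,0,0.13,0,0,0],[0.075,0,0,0.16,0,0,0],[0.075,0,0,0.16,0,0,0]])

```text
clock: 27.2
eef_pos: [0.5573, 0.0109, 0.1842]
tool_rot: [-0.167, 0.986, -0.001, 0.004]
ft_force: [0.1, 0.5, -0.6]
grip_width: 0.0747
finger_force: 0.0
```

Call:
jog_arm(plan=[[0.075,-0.1,0.35,0,0,0,0],[0.075,-0.1,0.35,0,0,0,0],[0.075,-0.1,0.35,0,0,0,0],[0.075,-0.1,0.35,0,0,0,0],[0.075,-0.1,0.35,0,0,0,0],[0.075,-0.1,0.35,0,0,0,0],[0.075,-0.1,0.35,0,0,0,0],[0.075,-0.1,0.35,0,0,0,0],[0.075,-0.1,0.35,0,0,0,0],[0.075,-0.1,0.35,0,0,0,0]])

```text
clock: 28.2
eef_pos: [0.4557, 0.3603, 0.1791]
tool_rot: [-0.167, 0.986, -0.0, -0.001]
ft_force: [-0.2, 0.5, -1.2]
grip_width: 0.0751
finger_force: 0.0
```

```bash
python3 - <<'E'
from h import *
np.set_printoptions(precision=4,suppress=True)
t=shot('top','t11.png');c=shot('scene','s11.png')
crop0=lambda f,x0,y0,x1,y1,s:cv2.resize(cv2.imread('pics/'+f)[y0:y1,x0:x1],None,fx=s,fy=s,interpolation=2)
A=crop0('t11.png',210,150,370,225,5); B=crop0('s11.png',260,190,420,255,5)[:,:800]
cv2.imwrite('pics/final.png',np.vstack([A,B])[:600]); print(A.shape,B.shape)
# reamer in top and jar/rasp/billet change vs start
for nm,cc,b in [('t',t,(270,150,318,225)),('s',c,(312,190,358,250))]:
    g=cv2.GaussianBlur(cc['frame'],(3,3),0).astype(int)[b[1]:b[3],b[0]:b[2]]; m=(g[...,2]-g[...,0]>15).astype(np.uint8)
    n,l,st,ce=cv2.connectedComponentsWithStats(m); i=1+np.argmax(st[1:,4]); ys,xs=np.nonzero(l==i); P=px2w(cc,np.c_[xs,ys]+b[:2],.02)[:,:2]; print(nm,st[i]+[*b[:2],0,0,0],P.mean(0))
    p=w2px(cc,[[.5558+.025*np.cos(a),.0112+.025*np.sin(a),z] for z in(0,.024) for a in np.arange(0,6.28,.1)]+[[.5558+.006*np.cos(a),.0112+.006*np.sin(a),.088] for a in np.arange(0,6.28,.1)])
    print(' model bbox',p.min(0),p.max(0))
for nm in 'ts':
    d=cv2.absdiff(cv2.imread(f'pics/{nm}0.png'),cv2.imread(f'pics/{nm}11.png')).max(2)
    for k,b in {'t':{'rasp':(200,80,235,155),'billet':(335,100,358,150),'jar':(388,115,420,147)},'s':{'rasp':(375,288,410,362),'billet':(240,245,275,290),'jar':(192,222,222,252)}}[nm].items(): print(nm,k,(d[b[1]:b[3],b[0]:b[2]]>40).sum())
E
```

```text
(375, 800, 3) (325, 800, 3)
t [281 174  19  20 304] [0.5566 0.0111]
 model bbox [280.3642 174.0828] [300.0818 194.7625]
s [327 215  19  29 391] [0.5487 0.0106]
 model bbox [325.7042 215.5788] [345.1567 245.1561]
t rasp 0
t billet 0
t jar 0
s rasp 0
s billet 0
s jar 0
```

View pics/final.png

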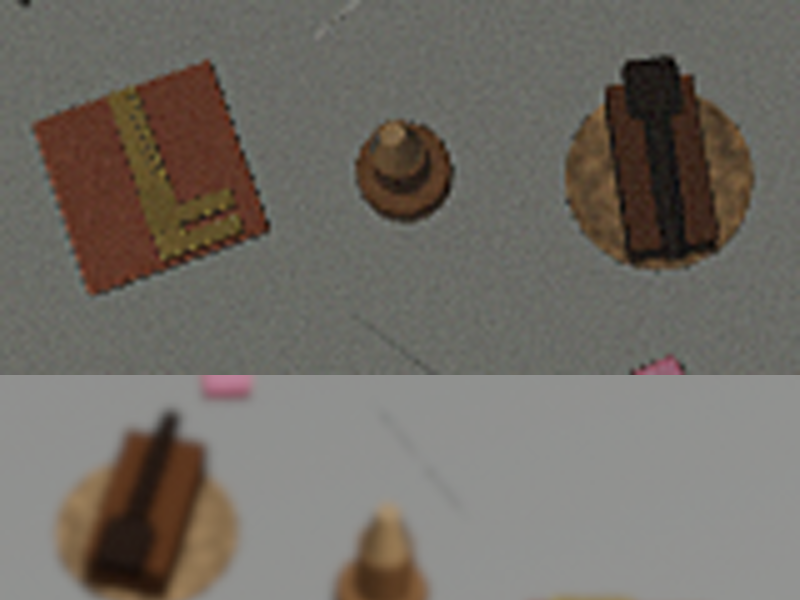

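The picture shows the caliper on the tile, the reamer at (405,170) and the peg lengthwise on the block. I'll check the peg's centring along the block numerically.

```bash
python3 - <<'E'
from h import *
np.set_printoptions(precision=4,suppress=True)
t=load('t11.png');c=load('s11.png')
T=lambda p,z:px2w(t,(np.array(p,float)+.5)/5-.5+[210,150],z)[:,:2]
S=lambda p,z:px2w(c,(np.array(p,float)-[0,375]+.5)/5-.5+[260,190],z)[:,:2]
b=T([[606,87],[692,76],[718,248],[632,250]],.033);print('block T',b,b.mean(0))
p=T([[623,64],[673,57],[665,255],[684,253]],.047);print('peg T head',p[:2].mean(0),'tip',p[2:].mean(0),'mid',(p[:2].mean(0)+p[2:].mean(0))/2)
b=S([[128,430],[205,446],[170,578],[90,567]],.033);print('block S',b,b.mean(0))
p=S([[102,562],[144,572],[164,411],[180,414]],.047);print('peg S head',p[:2].mean(0),'tip',p[2:].mean(0),'mid',(p[:2].mean(0)+p[2:].mean(0))/2)
E
```

```text
block T [[ 0.5947 -0.096 ]
 [ 0.5995 -0.141 ]
 [ 0.5076 -0.1508]
 [ 0.5077 -0.1068]] [ 0.5524 -0.1236]
peg T head [ 0.6041 -0.1177] tip [ 0.5021 -0.1276] mid [ 0.5531 -0.1226]
block S [[ 0.5118 -0.1483]
 [ 0.5072 -0.1052]
 [ 0.5948 -0.0911]
 [ 0.6031 -0.1325]] [ 0.5542 -0.1193]
peg S head [ 0.606  -0.1123] tip [ 0.5023 -0.1261] mid [ 0.5542 -0.1192]
```

All centred to within about 1 mm, so I'm handing in.

```bash
python3 -c "
from plant import job
print(job.job_done())"
```

```text
the job is handed in; nothing more can be done
None
```

The kit is set out and handed in at about 28 s on the clock. The camera puts the block, peg, caliper and reamer within 1–2 mm of where they should be, and the rasp, billet and jar unmoved; the hand-in gave no verdict.

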